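# Set the bin tags on the cast rack

### The job

Some tags on the cast rack are out of date: with closed fingertips, gently push over those hinged tags that are wrong, so that every bin with a plaster cast in it has its tag laid over to the front, disc face showing, and the empty bin has its tag laid back towards the bin, bar face showing. Only push the tags: pinch or lift nothing, do not press hard on the tags or their stands, and leave the casts and all other things where they lie.

Things in the scene. Friction and masses are not known exactly. Their poses are not given: they have to be found in the camera images.
- rack: low aluminium rack, 215 mm deep (x) by 336 mm wide (y), fixed to the bench. Origin under the middle of the row of tag hinges; its x axis points from the front (the tags) to the back (the bins), y to the left along the row, z up. It has four places 80 mm apart, at y = -120, -40, 40 and 120 mm; at each a tag stand (x = 0) and behind it a bin (x = 95 mm). It may stand turned by up to 0.2 rad
- stand_1: fixed dark steel stand of tag 1, 62 mm wide, in any of the rack's four places; axes parallel to the rack's. Origin in the middle of its underside, 8 mm above the bench; the tag's hinge axis runs along y, 62 mm above the origin. Cheeks and the two rest bars reach up to 68 mm above the origin and 18 mm to the front and back of the hinge
- tag_1 (a joint): tag 1 on stand_1: slippery white plate 46 mm wide, 4 mm thick, free edge 50 mm from the hinge, 20 g. 0 = upright; +1.0 (stop) = laid to the front (-x of the rack), disc face showing; -1.0 (stop) = laid back to the bin (+x), bar face showing. Laid over, its edge is 42 mm out from and 27 mm above the hinge, and a fingertip fits under it. Pushed past upright it falls to the other side and stays
- stand_2: fixed dark steel stand of tag 2, 62 mm wide, in any of the rack's four places; axes parallel to the rack's. Origin in the middle of its underside, 8 mm above the bench; the tag's hinge axis runs along y, 62 mm above the origin. Cheeks and the two rest bars reach up to 68 mm above the origin and 18 mm to the front and back of the hinge
- tag_2 (a joint): tag 2 on stand_2: slippery white plate 46 mm wide, 4 mm thick, free edge 50 mm from the hinge, 20 g. 0 = upright; +1.0 (stop) = laid to the front (-x of the rack), disc face showing; -1.0 (stop) = laid back to the bin (+x), bar face showing. Laid over, its edge is 42 mm out from and 27 mm above the hinge, and a fingertip fits under it. Pushed past upright it falls to the other side and stays
- stand_3: fixed dark steel stand of tag 3, 62 mm wide, in any of the rack's four places; axes parallel to the rack's. Origin in the middle of its underside, 8 mm above the bench; the tag's hinge axis runs along y, 62 mm above the origin. Cheeks and the two rest bars reach up to 68 mm above the origin and 18 mm to the front and back of the hinge
- tag_3 (a joint): tag 3 on stand_3: slippery white plate 46 mm wide, 4 mm thick, free edge 50 mm from the hinge, 20 g. 0 = upright; +1.0 (stop) = laid to the front (-x of the rack), disc face showing; -1.0 (stop) = laid back to the bin (+x), bar face showing. Laid over, its edge is 42 mm out from and 27 mm above the hinge, and a fingertip fits under it. Pushed past upright it falls to the other side and stays
- stand_4: fixed dark steel stand of tag 4, 62 mm wide, in any of the rack's four places; axes parallel to the rack's. Origin in the middle of its underside, 8 mm above the bench; the tag's hinge axis runs along y, 62 mm above the origin. Cheeks and the two rest bars reach up to 68 mm above the origin and 18 mm to the front and back of the hinge
- tag_4 (a joint): tag 4 on stand_4: slippery white plate 46 mm wide, 4 mm thick, free edge 50 mm from the hinge, 20 g. 0 = upright; +1.0 (stop) = laid to the front (-x of the rack), disc face showing; -1.0 (stop) = laid back to the bin (+x), bar face showing. Laid over, its edge is 42 mm out from and 27 mm above the hinge, and a fingertip fits under it. Pushed past upright it falls to the other side and stays
- bin_1: fixed open grey bin, 72 (x) by 74 (y) by 28 mm high, walls 3 mm, in any of the rack's four places; all four look alike. Origin in the middle of its underside, 8 mm above the bench. It belongs to the tag stand in front of it, 95 mm away
- bin_2: fixed open grey bin, 72 (x) by 74 (y) by 28 mm high, walls 3 mm, in any of the rack's four places; all four look alike. Origin in the middle of its underside, 8 mm above the bench. It belongs to the tag stand in front of it, 95 mm away
- bin_3: fixed open grey bin, 72 (x) by 74 (y) by 28 mm high, walls 3 mm, in any of the rack's four places; all four look alike. Origin in the middle of its underside, 8 mm above the bench. It belongs to the tag stand in front of it, 95 mm away
- bin_4: fixed open grey bin, 72 (x) by 74 (y) by 28 mm high, walls 3 mm, in any of the rack's four places; all four look alike. Origin in the middle of its underside, 8 mm above the bench. It belongs to the tag stand in front of it, 95 mm away
- cast_white: loose plaster dental cast (a jaw), about 50 by 60 by 36 mm, lying in one of the bins. Origin in the middle of its underside; its top is 47 mm above the bench. Not to be moved
- cast_yellow: loose plaster dental cast (a jaw), about 50 by 60 by 36 mm, lying in one of the bins. Origin in the middle of its underside; its top is 47 mm above the bench. Not to be moved
- cast_grey: loose plaster dental cast (a jaw), about 50 by 60 by 36 mm, lying in one of the bins. Origin in the middle of its underside; its top is 47 mm above the bench. Not to be moved
- marker: bystander: marker pen, 135 mm long, 17 mm thick, lying on the bench in front of the rack. Origin in the middle of its underside. Not to be moved
- crucible: bystander: clay crucible, 53 mm across, 44 mm high, standing right of the rack. Origin at its underside. Not to be moved
- round_box: bystander: round plastic box with lid, 56 mm across, 35 mm high, standing right of the rack. Origin at its underside. Not to be moved

How it is judged:
At the end, for the whole second after the job is handed in: Each tag in front of a bin with a cast reads above 0.8 rad (front, disc face); the tag in front of the empty bin reads below -0.8 rad (back, bar face); all tags are at rest (below 0.3 rad/s) and each cast still lies in its bin (within 20 mm of its centre, underside below 30 mm) ((((horizontal distance between stand_1 and bin_1 below 0.11 m or horizontal distance between stand_1 and bin_2 below 0.11 m or horizontal distance between stand_1 and bin_3 below 0.11 m) and value of joint tag_1 above 0.8 rad) or (horizontal distance between stand_1 and bin_4 below 0.11 m and value of joint tag_1 below -0.8 rad)) and (((horizontal distance between stand_2 and bin_1 below 0.11 m or horizontal distance between stand_2 and bin_2 below 0.11 m or horizontal distance between stand_2 and bin_3 below 0.11 m) and value of joint tag_2 above 0.8 rad) or (horizontal distance between stand_2 and bin_4 below 0.11 m and value of joint tag_2 below -0.8 rad)) and (((horizontal distance between stand_3 and bin_1 below 0.11 m or horizontal distance between stand_3 and bin_2 below 0.11 m or horizontal distance between stand_3 and bin_3 below 0.11 m) and value of joint tag_3 above 0.8 rad) or (horizontal distance between stand_3 and bin_4 below 0.11 m and value of joint tag_3 below -0.8 rad)) and (((horizontal distance between stand_4 and bin_1 below 0.11 m or horizontal distance between stand_4 and bin_2 below 0.11 m or horizontal distance between stand_4 and bin_3 below 0.11 m) and value of joint tag_4 above 0.8 rad) or (horizontal distance between stand_4 and bin_4 below 0.11 m and value of joint tag_4 below -0.8 rad)) and velocity of joint tag_1 between -0.3 and 0.3 rad/s and velocity of joint tag_2 between -0.3 and 0.3 rad/s and velocity of joint tag_3 between -0.3 and 0.3 rad/s and velocity of joint tag_4 between -0.3 and 0.3 rad/s and horizontal distance between cast_white and bin_1 below 0.02 m and horizontal distance between cast_yellow and bin_2 below 0.02 m and horizontal distance between cast_grey and bin_3 below 0.02 m and height (world z) of each of cast_white, cast_yellow, cast_grey below 0.03 m); the robot touches nothing.
It fails at once if a cast is moved or lifted (more than 12 mm) (distance of any of cast_white, cast_yellow, cast_grey from where it was at the start of the episode above 0.012 m).
It fails at once if the marker, crucible or round box is moved (more than 15 mm) (distance of any of marker, crucible, round_box from where it was at the start of the episode above 0.015 m).
It fails at once if a tag or its stand is pinched or pressed hard (more than 20 N) (contact force between the fingers and stand_1 above 20 N or contact force between the fingers and stand_2 above 20 N or contact force between the fingers and stand_3 above 20 N or contact force between the fingers and stand_4 above 20 N).
It also fails if it takes over 51 s, if anything falls off the work surface, if the arm or the gripper's body presses on something with over 40 N, if the wrist force passes 120 N, or if a joint passes its speed limit or range.

### The arm

A 7-joint arm with a two-finger parallel gripper is mounted at the origin on a cart in front of the work surface, level with it; the furniture and walls round the work are solid. World frame = base frame: x ahead of the robot, y to its left, z up, the work surface at z = 0. Lengths are in m, angles in rad, forces in N, time in s.
With the tool pointing down it reaches from about 0.4 to 0.875 m from the base axis. Payload 19.3 kg.
Tool frame: the origin (TCP) lies between the finger pads; the fingertips stand 17 mm ahead of it and the grasp point (between the pads) lies 2 mm behind it (bot.tips_ahead is the z of the fingertips in the tool frame, in m); z points along the fingers, y is the direction in which the jaws open and shut (so a half turn about z gives the same grasp; the last joint's range is limited). The gripper opens to 85 mm and grips with 20 to 120 N. Pads are 22 mm wide; open, the fingers measure 114 mm over their backs; the gripper's body (76 mm by 85 mm) begins 54 mm behind the grasp point. The pads swing forward as they close: fully open they stand 13 mm farther back than shut.
Start: joints at [1.209, 0.521, -0.036, 1.599, 0.021, 1.021, -0.113], TCP at [0.18, -0.599, 0.248] pointing down, gripper open.
Joint ranges: [-2.91, 2.91], [-0.3, 2.13], [-1.5, 1.42], [0.17, 2.43], [-1.26, 4.41], [0.16, 1.93], [-2.52, 2.52]. Speed limits (rad/s): [1.89, 1.89, 2.39, 2.39, 3.01, 3.01, 3.01].

### API

Orientations are given as [roll, pitch, yaw] about the fixed x, y, z axes, in that order (R = Rz(yaw) Ry(pitch) Rx(roll)).
In Python, from workcell import telemetry, cams, job, bot gives the robot as it stands.
- The arm moves only by the tool arm_command, never from a script. Its argument "deltas" is a list of rows, each a list of 7 numbers: the opening, from -1 (shut) to 1 (fully open), so that 0 is half open, then the shift along the tool's x, y, z normalised to -1 to 1, where 1 is 150 mm, then the turn, a rotation vector about the tool's x, y, z normalised to -1 to 1, where 1 is 45 degrees. In form: [[hand, tx, ty, tz, rx, ry, rz], ...]. A call has 1 to 8 rows; each row is the pose to reach, as a shift and turn from the pose commanded when the call began, along the tool's axes at that moment; what a row does not reach only later rows make up. A row lasts 1/8 s, in which the tool goes at most 62.5 mm and 10.7 degrees, less where a joint would pass 70% of its speed; a pose out of reach is approached as far as the arm can. A call with a number of a shift or a turn outside -1 to 1 is refused whole. A call with a gripper value outside its range is refused whole. The fingers move at their own pace and stop on an object; "newtons" is the grip in N (left out, the last holds). Time passes only in rows, so rows that repeat a pose let the fingers close. It gives the time, the measured TCP pose, the force and the opening at its end, in the units of the state.
- telemetry.observe(): the state, without advancing time (a new reading comes with each control period).
- cams.grab_frame(name): name is "side" or "top" or "wrist"; returns the picture (480x640x3 uint8, blue, green, red); there is no depth.
- cams.get_calibration(name): a dict with "fx", "fy", "cx", "cy" (pixels), "k1" (the pictures are not rectified: a ray, as slopes to the right and down, at radius r is drawn at 1 + k1 r^2 times it, then the intrinsics apply), "R" (3x3) and "t" (3): a world point X has camera coordinates R X + t. Camera axes: x right, y down, z forward; pixel columns grow to the right and rows downward; lengths in m; the calibration is good to about 2 mm. A picture is of the moment at which its call begins: read the wrist's pose just before it. get_calibration takes no time and is no camera call; for the wrist camera it gives the pose at the moment of the call.
- job.job_done(): hands the job in, once; it reports no verdict.
The state is a dict: "clock": time; "qpos": joint angles; "qd": joint speeds; "joint_efforts": joint torques, N m; "position": TCP position; "tool_rot": TCP orientation; "force": force on the tool from outside, world axes, zero at the start; "moment": the same for the moment, N m; "grip_width": finger opening in m.
Only numpy, scipy, OpenCV 4.12 (cv2) and the standard library are available. Lean on these libraries where they do the work, as an engineer would, in place of code of your own. Each camera call takes 0.05 s, during which the arm holds its last target.

## Working session

There is one attempt and no reset: what is moved stays moved. The work goes in short steps, Python scripts to look and compute and a tool call to move; the robot and the scene stay as the last step left them, time stands still between calls to the robot, and variables do not carry over. Pictures are saved under pics/ and viewed, and the job is handed in when it is done.

Besides the shell and the picture viewer there is one more tool, called after "Call:" by a JSON object that holds its "name" and its "arguments", one argument or row to a line. arm_command: Moves the arm, as the interface text tells. Its arguments: {"type":"object","properties":{"deltas":{"type":"array","items":{"type":"array","items":{"type":"number"}}},"newtons":{"type":"number"}},"required":["deltas"]}

```bash
mkdir -p pics; python3 - <<'E'
from workcell import telemetry, cams, job, bot
import cv2
for n in ("side","top"):
    cv2.imwrite(f"pics/{n}0.png",cams.grab_frame(n)); c=cams.get_calibration(n); print(n,c)
print(telemetry.observe(), bot.tips_ahead)
E
```

```text
side {'fx': 537.778141520652, 'fy': 537.778141520652, 'cx': 316.7510964851651, 'cy': 241.43609203285652, 'k1': -0.13242707680451243, 'R': array([[-0.99360306, -0.1126269 , -0.00825486],
       [-0.06561655,  0.63527337, -0.76949478],
       [ 0.0919099 , -0.76403071, -0.63859975]]), 't': array([0.53706996, 0.18207204, 0.74010271])}
top {'fx': 598.1125891887255, 'fy': 598.1125891887255, 'cx': 316.1726153454976, 'cy': 234.426195416057, 'k1': -0.14281192518130303, 'R': array([[-0.01007847, -0.99994552,  0.00271576],
       [-0.98338837,  0.00941928, -0.18126938],
       [ 0.18123392, -0.00449756, -0.98342973]]), 't': array([-0.12719541,  0.55899347,  0.87259084])}
{'clock': 0.1, 'qpos': array([ 1.20880102,  0.52193299, -0.03633378,  1.59990968,  0.02122309,
        1.02109805, -0.1127945 ]), 'qd': array([-0.00049086, -0.00179027,  0.00042755, -0.00198943, -0.00065345,
        0.00300852,  0.00091506]), 'joint_efforts': array([ 3.90278568e-03, -9.28492355e+01,  1.98413171e+00, -3.70536053e+01,
        1.81984319e-02,  5.37573185e-03,  4.69502504e-05]), 'position': array([ 0.17968777, -0.59833891,  0.24781136]), 'tool_rot': array([-3.14063379e+00,  8.25014294e-05,  2.91806695e-01]), 'force': array([ 0.19422316,  0.56655604, -0.10340778]), 'moment': array([-0.09817247,  0.02230102,  0.00747674]), 'grip_width': 0.08545577838575295} 0.017
```

View pics/top0.png

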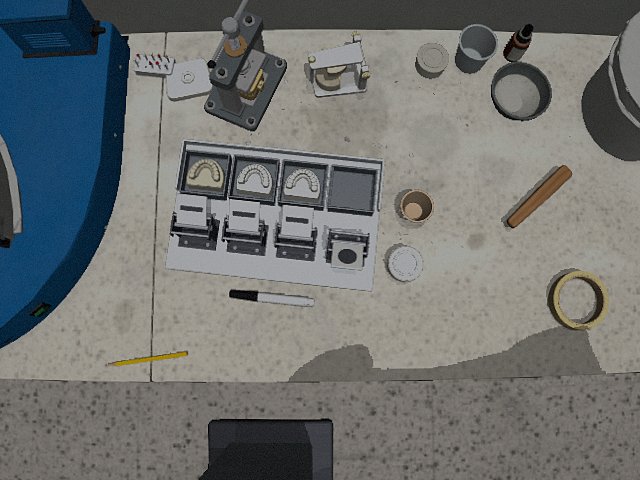

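View pics/side0.png

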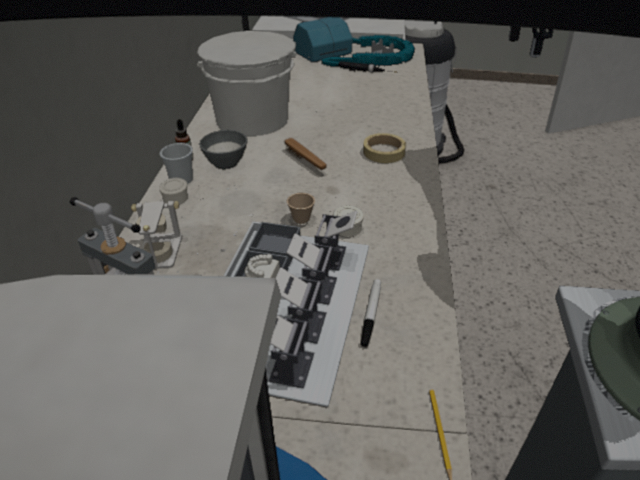

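The top view shows the rack with casts in the three left bins (205,173), (255,178) and (302,183). The bin at (352,188) looks empty. The three left tags lie back with bars showing, and the right one at (347,256) lies to the front with its disc showing. I'll zoom in to check and measure.

```bash
cat > h.py <<'E'
import numpy as np, cv2
from workcell import telemetry, cams, job, bot
def ray(n,uv,c=None):
    c=c or cams.get_calibration(n)
    K=np.array([[c['fx'],0,c['cx']],[0,c['fy'],c['cy']],[0,0,1.]])
    p=cv2.undistortPoints(np.array([[uv]],float),K,np.array([c['k1'],0,0,0.]))[0,0]
    d=c['R'].T@np.array([p[0],p[1],1]); o=-c['R'].T@c['t']; return o,d
def plane(n,uv,z,c=None):
    o,d=ray(n,uv,c); return o+d*(z-o[2])/d[2]
def proj(n,X,c=None):
    c=c or cams.get_calibration(n)
    p=c['R']@np.array(X)+c['t']; a=p[:2]/p[2]; a=a*(1+c['k1']*(a@a)); return np.array([c['fx']*a[0]+c['cx'],c['fy']*a[1]+c['cy']])
E
python3 - <<'E'
import cv2
im=cv2.imread('pics/top0.png')[130:310,155:395]
cv2.imwrite('pics/topz.png',cv2.resize(im,None,fx=3.3,fy=3.3,interpolation=cv2.INTER_CUBIC))
E
```

```text
(no output)
```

View pics/topz.png

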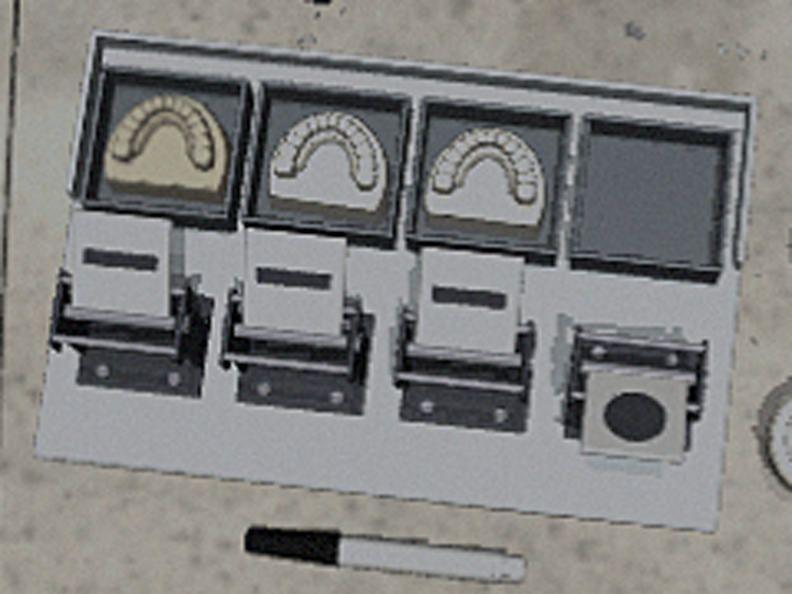

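```bash
python3 - <<'E'
from h import *
c=cams.get_calibration('top')
P=lambda u,v,z: plane('top',(u/3.3+155,v/3.3+130),z,c)
m=[]
for a,b in [((75,208),(170,219)),((245,228),(347,238)),((420,250),(524,259)),((580,452),(684,461))]:
    A,B=P(*a,.098),P(*b,.098); m.append((A+B)/2); print(A,B,np.linalg.norm(A-B),np.arctan2(*(A-B)[:2]))
m=np.array(m); print(m,np.linalg.norm(np.diff(m[:3],axis=0),axis=1))
d=m[0]-m[2]; yaw=np.arctan2(-d[0],d[1]); print('yaw tags',yaw)
A,B=P(37,460,.008),P(716,530,.008); d=A-B; print('front',A,B,np.linalg.norm(d),np.arctan2(-d[0],d[1]))
yaw=(np.arctan2(-d[0],d[1])+yaw)/2
X=np.array([np.cos(yaw),np.sin(yaw),0]);Y=np.array([-np.sin(yaw),np.cos(yaw),0])
os=[m[0]-.042*X-.12*Y,m[1]-.042*X-.04*Y,m[2]-.042*X+.04*Y,m[3]+.042*X+.12*Y]
print('yaw',yaw,'origins',np.array(os)); o=np.mean(os,0); 
print('front mid in rack', X@((A+B)/2-o),Y@((A+B)/2-o))
o[2]=0
R=np.stack([X,Y,[0,0,1]],1)
print(o)
print('tool cands cam',-cams.get_calibration('side')['R'].T@cams.get_calibration('side')['t'], -c['R'].T@c['t'])
# overlay check
im=cv2.imread('pics/top0.png')
for y in (-.12,-.04,.04,.12):
  for p in ([-.0,y-.031,.07],[0,y+.031,.07],[.131,y-.037,.036],[.131,y+.037,.036],[.059,y-.037,.036],[.059,y+.037,.036]):
    u=proj('top',o+R@p,c); cv2.circle(im,tuple(int(round(i)) for i in u),1,(0,0,255),-1)
cv2.imwrite('pics/ov.png',cv2.resize(im[130:310,155:395],None,fx=3.3,fy=3.3))
np.savez('rack.npz',o=o,R=R,yaw=yaw)
E
```

```text
[0.61405331 0.0739955  0.098     ] [0.60833252 0.03032857 0.098     ] 0.044040080081134525 0.1302675726544001
[ 0.60373009 -0.00383594  0.098     ] [ 0.59857822 -0.04994109  0.098     ] 0.04639209512191928 0.11128010292644584
[ 0.59270057 -0.08276407  0.098     ] [ 0.58810455 -0.12934042  0.098     ] 0.04680255577197273 0.0983586659237071
[ 0.50087208 -0.15315471  0.098     ] [ 0.49640144 -0.19886388  0.098     ] 0.045927284380232 0.09749611058513773
[[ 0.61119291  0.05216204  0.098     ]
 [ 0.60115415 -0.02688852  0.098     ]
 [ 0.59040256 -0.10605224  0.098     ]
 [ 0.49863676 -0.1760093   0.098     ]] [0.07968542 0.0798905 ]
yaw tags -0.13065770265349774
front [0.5105793  0.10990655 0.008     ] [ 0.4737262  -0.22095487  0.008     ] 0.33290753364208703 -0.11092805933658235
yaw -0.12079288099504004 origins [[ 0.55503903 -0.0619026   0.098     ]
 [ 0.55464022 -0.06153608  0.098     ]
 [ 0.55352857 -0.06128273  0.098     ]
 [ 0.55479065 -0.06194466  0.098     ]]
front mid in rack -0.06263272200396913 -0.0014151547799442041
[ 0.55449962 -0.06166652  0.        ]
tool cands cam [0.47755852 0.51028421 0.61716633] [ 0.39028268 -0.12852926  0.95980561]
```

View pics/ov.png

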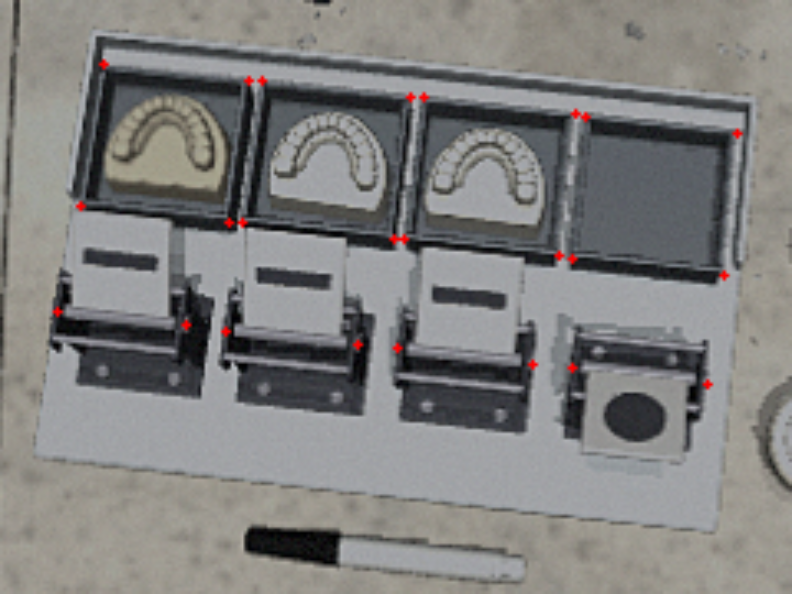

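All four tags are wrong. The rack fit agrees with the sizes given: 80 mm pitch, 46 mm plates and a front edge of 333 mm. Next is a helper that converts rack targets into tool-axis units.

```bash
cat > t.py <<'E'
import sys; from h import *
from scipy.spatial.transform import Rotation as Ro
z=np.load('rack.npz'); s=telemetry.observe()
T=Ro.from_euler('xyz',s['tool_rot']); p=s['position']
tgt=Ro.from_euler('xyz',[np.pi,0,float(z['yaw'])])
rv=(T.inv()*tgt).as_rotvec()/(np.pi/4)
loc=z['R'].T@(p-z['o'])
print('t',s['clock'],'rack tip pos',np.round(loc-[0,0,.017],4),'F',np.round(s['force'],1),'grip',round(s['grip_width'],4))
print('rot',np.round(rv,3))
for a in sys.argv[1:]:
    q=np.array(eval(a),float); w=z['o']+z['R']@(q+[0,0,.017])
    print(a,'world',np.round(w,3),'delta',np.round(T.inv().apply(w-p)/.15,3))
E
python3 t.py "(-.068,-.12,.2)"
```

```text
t 0.1 rack tip pos [-0.3074 -0.5779  0.2308] F [ 0.2  0.6 -0.1] grip 0.0855
rot [-0.001  0.     0.525]
(-.068,-.12,.2) world [ 0.473 -0.173  0.217] delta [ 2.686 -2.156  0.207]
```

Call:
{"name": "arm_command", "arguments": {
  "deltas": [
    [-1, 0.3, -0.24, 0, 0, 0, 0.13],
    [-1, 0.6, -0.48, 0, 0, 0, 0.26],
    [-1, 0.9, -0.72, 0, 0, 0, 0.4],
    [-1, 0.95, -0.76, 0, 0, 0, 0.525],
    [-1, 0.95, -0.76, 0, 0, 0, 0.525]
  ],
  "newtons": 20
}}

```text
clock: 0.72
position: [0.284, -0.4478, 0.2483]
tool_rot: [-3.142, 0.0, -0.118]
force: [0.3, -0.9, 0.1]
grip_width: -0.0003
```

```bash
python3 t.py "(-.068,-.12,.2)"
```

```text
t 0.725 rack tip pos [-0.222  -0.4159  0.2313] F [ 0.3 -0.9  0.1] grip -0.0003
rot [-0.     0.     0.003]
(-.068,-.12,.2) world [ 0.473 -0.173  0.217] delta [ 1.031 -1.97   0.209]
```

Call:
{"name": "arm_command", "arguments": {
  "deltas": [
    [-1, 0.17, -0.33, 0, 0, 0, 0],
    [-1, 0.35, -0.66, 0, 0, 0, 0],
    [-1, 0.52, -1.0, 0, 0, 0, 0.003],
    [-1, 0.52, -1.0, 0, 0, 0, 0.003]
  ]
}}

```text
clock: 1.23
position: [0.3808, -0.3066, 0.2482]
tool_rot: [-3.141, -0.0, -0.116]
force: [0.1, -0.8, -0.5]
grip_width: -0.0001
```

```bash
python3 t.py "(-.068,-.12,.2)"
```

```text
t 1.225 rack tip pos [-0.1429 -0.2641  0.2312] F [ 0.1 -0.8 -0.5] grip -0.0001
rot [-0.001 -0.     0.006]
(-.068,-.12,.2) world [ 0.473 -0.173  0.217] delta [ 0.504 -0.958  0.209]
```

Call:
{"name": "arm_command", "arguments": {
  "deltas": [
    [-1, 0.17, -0.32, 0.05, 0, 0, 0.006],
    [-1, 0.34, -0.64, 0.1, 0, 0, 0.006],
    [-1, 0.504, -0.958, 0.21, 0, 0, 0.006],
    [-1, 0.504, -0.958, 0.21, 0, 0, 0.006],
    [-1, 0.504, -0.958, 0.21, 0, 0, 0.006]
  ]
}}

```text
clock: 1.85
position: [0.4711, -0.1771, 0.2166]
tool_rot: [3.141, 0.001, -0.128]
force: [-0.5, -0.3, 0.1]
grip_width: -0.0002
```

```bash
python3 t.py "(-.068,-.12,.12)" "(-.066,-.12,.085)"; python3 - <<'E'
from h import *
cv2.imwrite('pics/side1.png',cams.grab_frame('side')); im=cams.grab_frame('wrist');cv2.imwrite('pics/wrist1.png',im)
im=cams.grab_frame('top');cv2.imwrite('pics/top1.png',im)
E
```

```text
t 1.85 rack tip pos [-0.0689 -0.1247  0.1996] F [-0.5 -0.3  0.1] grip -0.0002
rot [ 0.001  0.001 -0.009]
(-.068,-.12,.12) world [ 0.473 -0.173  0.137] delta [ 0.006 -0.032  0.531]
(-.066,-.12,.085) world [ 0.475 -0.173  0.102] delta [ 0.02  -0.032  0.764]
```

View pics/wrist1.png

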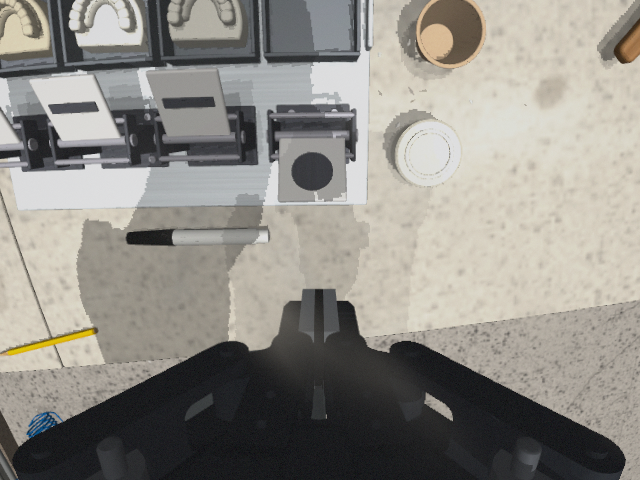

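View pics/side1.png

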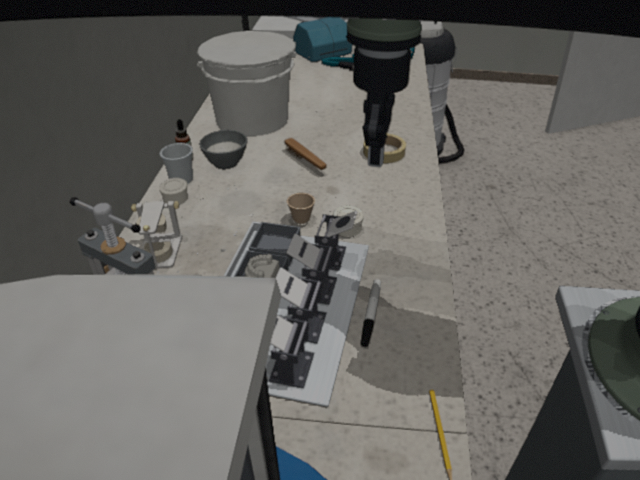

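The wrist view shows the disc tag at about (312,168), with its front edge running from (278,202) to (347,201). The bin behind it is empty. I'll cross-check my rack pose in this second view.

```bash
python3 t.py; python3 - <<'E'
from h import *
z=np.load('rack.npz'); c=cams.get_calibration('wrist')
for p in ([-.042,-.097,.098],[-.042,-.143,.098],[-.06,-.168,.008],[.045,-.017,.098],[.045,-.063,.098]):
    print(p,proj('wrist',z['o']+z['R']@p,c))
for uv,zz in (((278,202),.097),((347,201),.097),((147,70),.098),((217,67),.098)):
    print(z['R'].T@(plane('wrist',uv,zz,c)-z['o']))
print('tip',proj('wrist',telemetry.observe()['position']-[0,0,.017],c))
E
```

```text
t 2.0 rack tip pos [-0.0689 -0.1247  0.2   ] F [-0.3  0.9 -0.7] grip -0.0002
rot [ 0.001 -0.    -0.011]
[-0.042, -0.097, 0.098] [277.96702282 201.00084145]
[-0.042, -0.143, 0.098] [347.31786143 200.31342059]
[-0.06, -0.168, 0.008] [367.22748947 201.6975583 ]
[0.045, -0.017, 0.098] [144.72689222  64.92286019]
[0.045, -0.063, 0.098] [217.58958799  61.87793335]
[-0.04285922 -0.09688429  0.097     ]
[-0.04264559 -0.1428696   0.097     ]
[ 0.04193937 -0.01815364  0.098     ]
[ 0.04203446 -0.06244314  0.098     ]
tip [321.09159813 307.75101797]
```

The two views agree within 1 mm. Now descending in front of the disc tag.

Call:
{"name": "arm_command", "arguments": {
  "deltas": [
    [-1, 0.0, -0.03, 0.2, 0, 0, -0.01],
    [-1, 0.0, -0.03, 0.45, 0, 0, -0.01],
    [-1, 0.01, -0.03, 0.65, 0, 0, -0.01],
    [-1, 0.01, -0.03, 0.764, 0, 0, -0.01],
    [-1, 0.01, -0.03, 0.764, 0, 0, -0.01],
    [-1, 0.01, -0.03, 0.764, 0, 0, -0.01]
  ]
}}

```text
clock: 2.75
position: [0.4739, -0.1719, 0.103]
tool_rot: [3.141, -0.001, -0.121]
force: [0.7, 0.9, 0.1]
grip_width: 0.0001
```

```bash
python3 t.py "(-.002,-.12,.085)"
```

```text
t 2.75 rack tip pos [-0.0668 -0.1192  0.086 ] F [0.7 0.9 0.1] grip 0.0001
rot [ 0.    -0.001  0.   ]
(-.002,-.12,.085) world [ 0.538 -0.181  0.102] delta [0.432 0.005 0.007]
```

Call:
{"name": "arm_command", "arguments": {
  "deltas": [
    [-1, 0.06, 0, 0, 0, 0, 0],
    [-1, 0.12, 0, 0, 0, 0, 0],
    [-1, 0.18, 0, 0, 0, 0, 0],
    [-1, 0.24, 0, 0, 0, 0, 0],
    [-1, 0.28, 0, 0, 0, 0, 0],
    [-1, 0.32, 0, 0, 0, 0, 0],
    [-1, 0.35, 0, 0, 0, 0, 0],
    [-1, 0.38, 0, 0, 0, 0, 0]
  ]
}}

```text
clock: 3.75
position: [0.5304, -0.1781, 0.1022]
tool_rot: [-3.142, 0.0, -0.12]
force: [-0.3, 0.0, 0.0]
grip_width: -0.0001
```

Call:
{"name": "arm_command", "arguments": {
  "deltas": [
    [-1, 0.025, 0, 0, 0, 0, 0],
    [-1, 0.05, 0, 0, 0, 0, 0],
    [-1, 0.05, 0, 0, 0, 0, 0],
    [-1, 0.05, 0, 0, 0, 0, 0]
  ]
}}

```text
clock: 4.25
position: [0.5376, -0.179, 0.1022]
tool_rot: [-3.142, 0.0, -0.12]
force: [-0.1, 0.1, 0.5]
grip_width: -0.0001
```

```bash
python3 t.py "(-.03,-.12,.085)"  "(-.03,-.12,.16)"; python3 - <<'E'
from h import *
cv2.imwrite('pics/wrist2.png',cams.grab_frame('wrist'))
E
```

```text
t 4.25 rack tip pos [-0.0027 -0.1185  0.0852] F [-0.1  0.1  0.5] grip -0.0001
rot [-0.     0.     0.001]
(-.03,-.12,.085) world [ 0.51  -0.177  0.102] delta [-0.182  0.01   0.001]
(-.03,-.12,.16) world [ 0.51  -0.177  0.177] delta [-0.182  0.01  -0.499]
```

View pics/wrist2.png

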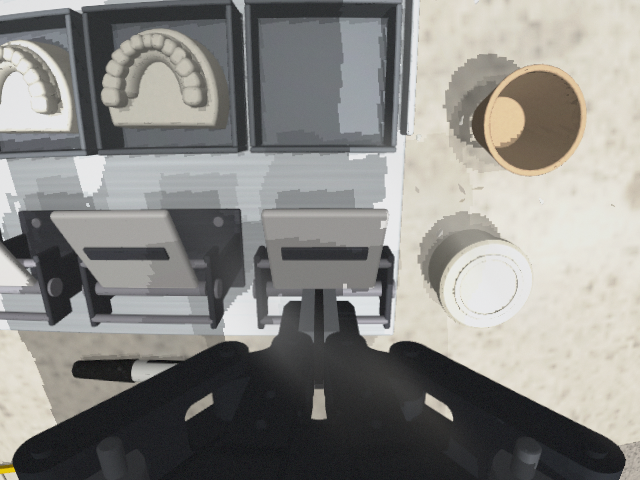

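The right tag now lies back with its bar showing, at (323,250). Backing off and moving up, then on to the place at y=-40 mm, behind its tag.

Call:
{"name": "arm_command", "arguments": {
  "deltas": [
    [-1, -0.1, 0, 0, 0, 0, 0],
    [-1, -0.18, 0, -0.1, 0, 0, 0],
    [-1, -0.18, 0, -0.3, 0, 0, 0],
    [-1, -0.18, 0, -0.5, 0, 0, 0],
    [-1, -0.18, 0, -0.5, 0, 0, 0]
  ]
}}

```text
clock: 4.92
position: [0.5117, -0.1761, 0.1791]
tool_rot: [3.141, -0.003, -0.12]
force: [-0.7, -0.3, -0.3]
grip_width: -0.0
```

```bash
python3 t.py "(.067,-.04,.16)"
```

```text
t 4.925 rack tip pos [-0.0287 -0.1187  0.1621] F [-0.7 -0.3 -0.3] grip -0.0
rot [ 0.001 -0.004  0.001]
(.067,-.04,.16) world [ 0.616 -0.109  0.177] delta [ 0.638 -0.524  0.016]
```

Call:
{"name": "arm_command", "arguments": {
  "deltas": [
    [-1, 0.2, -0.17, 0, 0, 0, 0],
    [-1, 0.4, -0.34, 0, 0, 0, 0],
    [-1, 0.638, -0.524, 0, 0, 0, 0],
    [-1, 0.638, -0.524, 0, 0, 0, 0],
    [-1, 0.638, -0.524, 0, 0, 0, 0],
    [-1, 0.638, -0.524, 0, 0, 0, 0]
  ]
}}

```text
clock: 5.68
position: [0.6145, -0.11, 0.177]
tool_rot: [3.141, 0.001, -0.121]
force: [0.5, 0.6, -0.6]
grip_width: -0.0001
```

```bash
python3 t.py "(.067,-.04,.085)"
```

```text
t 5.675 rack tip pos [ 0.0654 -0.0408  0.16  ] F [ 0.5  0.6 -0.6] grip -0.0001
rot [ 0.001  0.001 -0.   ]
(.067,-.04,.085) world [ 0.616 -0.109  0.102] delta [ 0.011 -0.005  0.5  ]
```

Call:
{"name": "arm_command", "arguments": {
  "deltas": [
    [-1, 0.01, 0, 0.15, 0, 0, 0],
    [-1, 0.01, 0, 0.3, 0, 0, 0],
    [-1, 0.01, 0, 0.42, 0, 0, 0],
    [-1, 0.01, 0, 0.5, 0, 0, 0],
    [-1, 0.01, 0, 0.5, 0, 0, 0],
    [-1, 0.01, 0, 0.5, 0, 0, 0]
  ]
}}

```text
clock: 6.42
position: [0.6171, -0.1094, 0.1028]
tool_rot: [-3.142, -0.001, -0.12]
force: [0.1, 0.2, 0.3]
grip_width: -0.0
```

```bash
python3 t.py "(.002,-.04,.085)"
```

```text
t 6.425 rack tip pos [ 0.0679 -0.0398  0.0858] F [0.1 0.2 0.3] grip -0.0
rot [-0.    -0.001  0.001]
(.002,-.04,.085) world [ 0.552 -0.102  0.102] delta [-0.439  0.001  0.005]
```

Call:
{"name": "arm_command", "arguments": {
  "deltas": [
    [-1, -0.06, 0, 0, 0, 0, 0],
    [-1, -0.12, 0, 0, 0, 0, 0],
    [-1, -0.18, 0, 0, 0, 0, 0],
    [-1, -0.24, 0, 0, 0, 0, 0],
    [-1, -0.28, 0, 0, 0, 0, 0],
    [-1, -0.32, 0, 0, 0, 0, 0],
    [-1, -0.35, 0, 0, 0, 0, 0],
    [-1, -0.38, 0, 0, 0, 0, 0]
  ]
}}

```text
clock: 7.42
position: [0.56, -0.1025, 0.1022]
tool_rot: [-3.142, -0.0, -0.12]
force: [0.6, 0.4, -0.7]
grip_width: 0.0001
```

Call:
{"name": "arm_command", "arguments": {
  "deltas": [
    [-1, -0.03, 0, 0, 0, 0, 0],
    [-1, -0.06, 0, 0, 0, 0, 0],
    [-1, -0.06, 0, 0, 0, 0, 0],
    [-1, -0.06, 0, 0, 0, 0, 0]
  ]
}}

```text
clock: 7.92
position: [0.5514, -0.1014, 0.1022]
tool_rot: [-3.142, -0.0, -0.12]
force: [0.1, 1.4, -0.6]
grip_width: 0.0002
```

```bash
python3 t.py "(.03,-.04,.16)"; python3 - <<'E'
from h import *
cv2.imwrite('pics/side3.png',cams.grab_frame('side')[200:420,200:420])
cv2.imwrite('pics/wrist3.png',cams.grab_frame('wrist'))
E
```

```text
t 7.925 rack tip pos [ 0.0017 -0.0399  0.0852] F [ 0.1  1.4 -0.6] grip 0.0002
rot [-0.    -0.     0.001]
(.03,-.04,.16) world [ 0.579 -0.105  0.177] delta [ 0.189  0.001 -0.498]
```

View pics/side3.png

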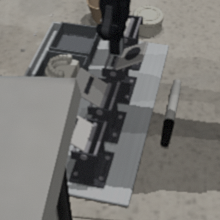

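The side view shows the second tag fallen to the front with its disc showing, near (125,57) in the crop. On to the place at y=+40 mm.

Call:
{"name": "arm_command", "arguments": {
  "deltas": [
    [-1, 0.1, 0, 0, 0, 0, 0],
    [-1, 0.2, 0, -0.1, 0, 0, 0],
    [-1, 0.2, 0, -0.3, 0, 0, 0],
    [-1, 0.2, 0, -0.5, 0, 0, 0],
    [-1, 0.2, 0, -0.5, 0, 0, 0]
  ]
}}

```text
clock: 8.65
position: [0.5821, -0.1052, 0.1792]
tool_rot: [-3.142, -0.003, -0.12]
force: [-0.1, 0.5, -0.3]
grip_width: 0.0
```

```bash
python3 t.py "(.067,.04,.16)"
```

```text
t 8.65 rack tip pos [ 0.0327 -0.0399  0.1622] F [-0.1  0.5 -0.3] grip 0.0
rot [-0.    -0.004  0.001]
(.067,.04,.16) world [ 0.626 -0.03   0.177] delta [ 0.229 -0.532  0.015]
```

Call:
{"name": "arm_command", "arguments": {
  "deltas": [
    [-1, 0.08, -0.17, 0, 0, 0, 0],
    [-1, 0.16, -0.34, 0, 0, 0, 0],
    [-1, 0.23, -0.532, 0, 0, 0, 0],
    [-1, 0.23, -0.532, 0, 0, 0, 0],
    [-1, 0.23, -0.532, 0, 0, 0, 0],
    [-1, 0.23, -0.532, 0, 0, 0, 0]
  ]
}}

```text
clock: 9.4
position: [0.6244, -0.0309, 0.1769]
tool_rot: [3.141, 0.0, -0.121]
force: [-0.2, 0.2, 0.1]
grip_width: 0.0
```

```bash
python3 t.py "(.067,.04,.085)"
```

```text
t 9.4 rack tip pos [0.0657 0.039  0.1599] F [-0.2  0.2  0.1] grip 0.0
rot [ 0.001  0.001 -0.   ]
(.067,.04,.085) world [ 0.626 -0.03   0.102] delta [ 0.009 -0.007  0.5  ]
```

Call:
{"name": "arm_command", "arguments": {
  "deltas": [
    [-1, 0.01, 0, 0.15, 0, 0, 0],
    [-1, 0.01, 0, 0.3, 0, 0, 0],
    [-1, 0.01, 0, 0.42, 0, 0, 0],
    [-1, 0.01, 0, 0.5, 0, 0, 0],
    [-1, 0.01, 0, 0.5, 0, 0, 0],
    [-1, 0.01, 0, 0.5, 0, 0, 0]
  ]
}}

```text
clock: 10.15
position: [0.6267, -0.0301, 0.1028]
tool_rot: [-3.141, -0.001, -0.12]
force: [-0.4, 0.0, 0.6]
grip_width: -0.0004
```

```bash
python3 t.py "(.002,.04,.085)"
```

```text
t 10.15 rack tip pos [0.0679 0.04   0.0858] F [-0.4  0.   0.6] grip -0.0004
rot [-0.    -0.001  0.001]
(.002,.04,.085) world [ 0.561 -0.022  0.102] delta [-0.439 -0.     0.005]
```

Call:
{"name": "arm_command", "arguments": {
  "deltas": [
    [-1, -0.06, 0, 0, 0, 0, 0],
    [-1, -0.12, 0, 0, 0, 0, 0],
    [-1, -0.18, 0, 0, 0, 0, 0],
    [-1, -0.24, 0, 0, 0, 0, 0],
    [-1, -0.28, 0, 0, 0, 0, 0],
    [-1, -0.32, 0, 0, 0, 0, 0],
    [-1, -0.35, 0, 0, 0, 0, 0],
    [-1, -0.38, 0, 0, 0, 0, 0]
  ]
}}

```text
clock: 11.15
position: [0.5695, -0.0233, 0.1022]
tool_rot: [-3.142, -0.0, -0.12]
force: [0.2, 0.8, 0.1]
grip_width: 0.0002
```

Call:
{"name": "arm_command", "arguments": {
  "deltas": [
    [-1, -0.03, 0, 0, 0, 0, 0],
    [-1, -0.06, 0, 0, 0, 0, 0],
    [-1, -0.06, 0, 0, 0, 0, 0],
    [-1, -0.06, 0, 0, 0, 0, 0]
  ]
}}

```text
clock: 11.65
position: [0.5609, -0.0222, 0.1022]
tool_rot: [-3.142, -0.0, -0.12]
force: [0.2, -0.7, 0.2]
grip_width: 0.0001
```

Call:
{"name": "arm_command", "arguments": {
  "deltas": [
    [-1, 0.1, 0, 0, 0, 0, 0],
    [-1, 0.2, 0, -0.1, 0, 0, 0],
    [-1, 0.2, 0, -0.3, 0, 0, 0],
    [-1, 0.2, 0, -0.5, 0, 0, 0],
    [-1, 0.2, 0, -0.5, 0, 0, 0]
  ]
}}

```text
clock: 12.28
position: [0.5917, -0.0259, 0.1792]
tool_rot: [-3.141, -0.003, -0.12]
force: [0.0, 0.4, -0.6]
grip_width: 0.0
```

```bash
python3 t.py "(.067,.12,.16)"
```

```text
t 12.275 rack tip pos [0.0326 0.04   0.1622] F [ 0.   0.4 -0.6] grip 0.0
rot [-0.001 -0.004  0.001]
(.067,.12,.16) world [0.635 0.049 0.177] delta [ 0.229 -0.533  0.016]
```

Call:
{"name": "arm_command", "arguments": {
  "deltas": [
    [-1, 0.08, -0.17, 0, 0, 0, 0],
    [-1, 0.16, -0.34, 0, 0, 0, 0],
    [-1, 0.23, -0.532, 0, 0, 0, 0],
    [-1, 0.23, -0.532, 0, 0, 0, 0],
    [-1, 0.23, -0.532, 0, 0, 0, 0],
    [-1, 0.23, -0.532, 0, 0, 0, 0]
  ]
}}

```text
clock: 13.02
position: [0.6341, 0.0482, 0.177]
tool_rot: [3.141, 0.0, -0.121]
force: [0.4, 0.1, -0.2]
grip_width: -0.0007
```

```bash
python3 t.py "(.067,.12,.085)"; python3 - <<'E'
from h import *
cv2.imwrite('pics/wrist4.png',cams.grab_frame('wrist'))
E
```

```text
t 13.025 rack tip pos [0.0658 0.1187 0.16  ] F [ 0.4  0.1 -0.2] grip -0.0007
rot [ 0.001  0.    -0.   ]
(.067,.12,.085) world [0.635 0.049 0.102] delta [ 0.008 -0.009  0.5  ]
```

View pics/wrist4.png

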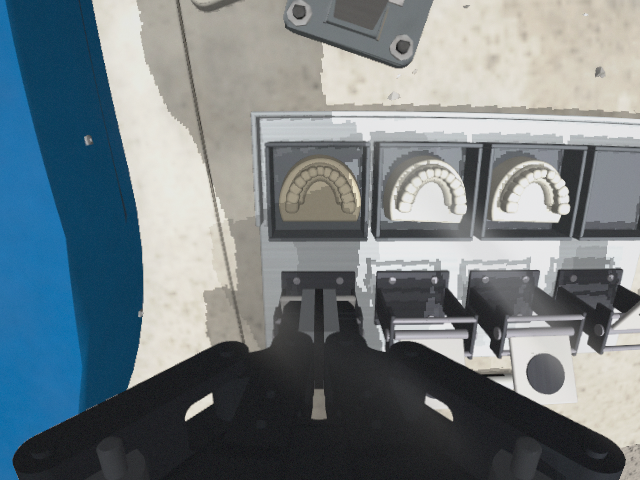

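```bash
python3 - <<'E'
from h import *
z=np.load('rack.npz'); c=cams.get_calibration('wrist')
for p in ([.042,.097,.098],[.042,.143,.098]): print(p,proj('wrist',z['o']+z['R']@p,c))
im=cv2.imread('pics/wrist4.png')[240:360,240:400]; cv2.imwrite('pics/w4z.png',cv2.resize(im,None,fx=4,fy=4))
E
```

```text
[0.042, 0.097, 0.098] [356.81939608 296.31280034]
[0.042, 0.143, 0.098] [280.1414185  296.38759515]
```

View pics/w4z.png

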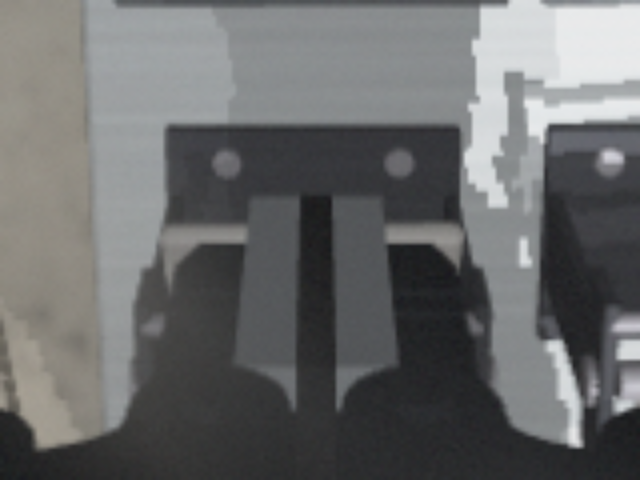

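The last tag's edge shows at row 296, exactly where it was predicted. The two middle tags have left the back side. Descending behind the last one.

Call:
{"name": "arm_command", "arguments": {
  "deltas": [
    [-1, 0.01, -0.01, 0.15, 0, 0, 0],
    [-1, 0.01, -0.01, 0.3, 0, 0, 0],
    [-1, 0.01, -0.01, 0.42, 0, 0, 0],
    [-1, 0.01, -0.01, 0.5, 0, 0, 0],
    [-1, 0.01, -0.01, 0.5, 0, 0, 0],
    [-1, 0.01, -0.01, 0.5, 0, 0, 0]
  ]
}}

```text
clock: 13.82
position: [0.6364, 0.0506, 0.1029]
tool_rot: [-3.141, -0.001, -0.12]
force: [0.1, -0.3, -0.1]
grip_width: -0.0001
```

```bash
python3 t.py "(.002,.12,.085)"
```

```text
t 13.825 rack tip pos [0.0678 0.1213 0.0859] F [ 0.1 -0.3 -0.1] grip -0.0001
rot [-0.    -0.001  0.001]
(.002,.12,.085) world [0.571 0.057 0.102] delta [-0.439  0.008  0.005]
```

Call:
{"name": "arm_command", "arguments": {
  "deltas": [
    [-1, -0.06, 0, 0, 0, 0, 0],
    [-1, -0.12, 0, 0, 0, 0, 0],
    [-1, -0.18, 0, 0, 0, 0, 0],
    [-1, -0.24, 0, 0, 0, 0, 0],
    [-1, -0.28, 0, 0, 0, 0, 0],
    [-1, -0.32, 0, 0, 0, 0, 0],
    [-1, -0.35, 0, 0, 0, 0, 0],
    [-1, -0.38, 0, 0, 0, 0, 0]
  ]
}}

```text
clock: 14.82
position: [0.5792, 0.0575, 0.1022]
tool_rot: [-3.142, -0.0, -0.12]
force: [0.0, 0.3, 0.6]
grip_width: -0.0002
```

Call:
{"name": "arm_command", "arguments": {
  "deltas": [
    [-1, -0.03, 0, 0, 0, 0, 0],
    [-1, -0.06, 0, 0, 0, 0, 0],
    [-1, -0.06, 0, 0, 0, 0, 0],
    [-1, -0.06, 0, 0, 0, 0, 0]
  ]
}}

```text
clock: 15.32
position: [0.5706, 0.0585, 0.1022]
tool_rot: [-3.142, -0.0, -0.12]
force: [-0.2, -0.6, -0.4]
grip_width: 0.0002
```

Call:
{"name": "arm_command", "arguments": {
  "deltas": [
    [-1, 0.1, 0, 0, 0, 0, 0],
    [-1, 0.2, 0, -0.1, 0, 0, 0],
    [-1, 0.2, 0, -0.3, 0, 0, 0],
    [-1, 0.2, 0, -0.6, 0, 0, 0],
    [-1, 0.2, 0, -0.8, 0, 0, 0],
    [-1, 0.2, 0, -0.8, 0, 0, 0]
  ]
}}

```text
clock: 16.08
position: [0.6014, 0.055, 0.2244]
tool_rot: [-3.141, -0.004, -0.12]
force: [0.0, -0.4, -0.5]
grip_width: 0.0
```

Call:
{"name": "arm_command", "arguments": {
  "deltas": [
    [-1, -0.25, 0, -0.1, 0, 0, 0],
    [-1, -0.5, 0.1, -0.1, 0, 0, 0],
    [-1, -0.75, 0.2, -0.1, 0, 0, 0],
    [-1, -1, 0.3, -0.1, 0, 0, 0],
    [-1, -1, 0.3, -0.1, 0, 0, 0],
    [-1, -1, 0.3, -0.1, 0, 0, 0]
  ]
}}

```text
clock: 16.82
position: [0.4463, 0.0282, 0.237]
tool_rot: [-3.141, -0.0, -0.12]
force: [-0.2, 0.1, 0.3]
grip_width: -0.0001
```

```bash
python3 t.py; python3 - <<'E'
from h import *
im=cams.grab_frame('top'); cv2.imwrite('pics/top5.png',im); cv2.imwrite('pics/top5z.png',cv2.resize(im[130:310,155:395],None,fx=3.3,fy=3.3,interpolation=cv2.INTER_CUBIC))
cv2.imwrite('pics/wrist5.png',cams.grab_frame('wrist'))
E
```

```text
t 16.825 rack tip pos [-0.1182  0.0762  0.22  ] F [-0.2  0.1  0.3] grip -0.0001
rot [-0.    -0.     0.001]
```

View pics/top5z.png

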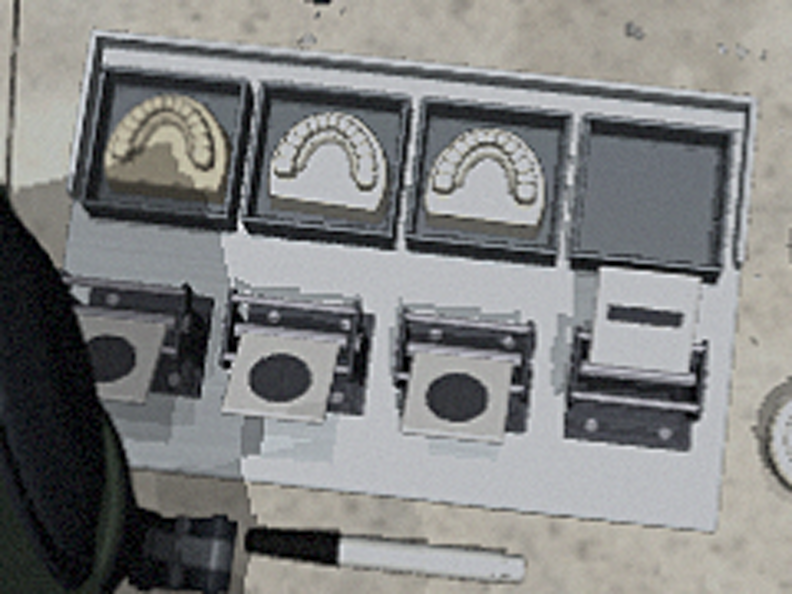

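View pics/wrist5.png

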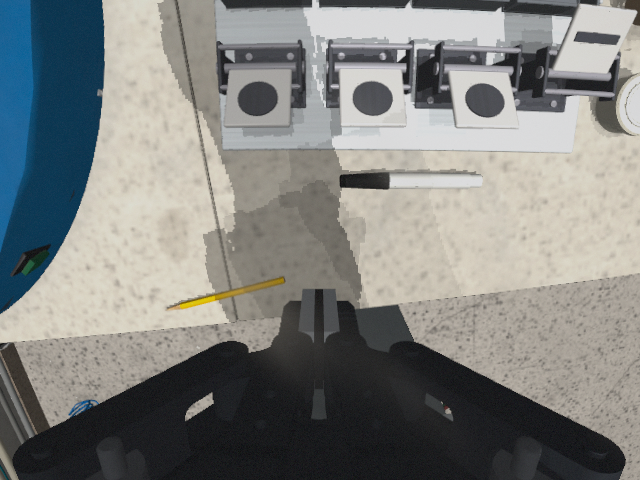

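Both views show three disc tags laid to the front, at (258,98), (373,98) and (485,98) in the wrist view. The bar tag of the empty bin lies back at (597,40). The casts and bystanders are where they were and the robot is clear, so I'm handing in.

```bash
python3 -c "
from workcell import job; print(job.job_done())"
```

```text
the job is handed in; nothing more can be done
None
```

All four tags were wrong, and I pushed each one over with closed fingertips. The three tags in front of bins with casts now lie to the front with their discs showing. The tag at the empty right-hand bin lies back with its bar showing.

- **Last checks:** the top and wrist pictures taken before hand-in agree on all four tags. The casts, marker and round box look where they were. The crucible is outside both final views, so I did not recheck it at the end.
- **Forces and time:** the tool force read at the end of each move stayed under about 2 N, which is noise level. The job was handed in at about 17 s of the 51 s, with the arm clear of everything.
- **Pose check:** the rack pose from the top camera matched the wrist camera within 1 mm. No check failed or disagreed.

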